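# Dress the sloping display tray with tile crackers

## Task

Get the sloping wooden display tray ready for the shop: first clear the broken half cracker out of it into the little wooden tub, then lay all the tile crackers from the cooling rack up the middle of the tray like roof tiles, the first against the front board and each next one overlapping the one before, with its lower edge at the next white mark. Slide the price sign by its ring along the wire rail, round the corners to its stop at the front, put the framed clear lid squarely down in its seat on the tray, and leave the other things on the counter as they are.

Things in the scene. Friction and masses are not known exactly. Their poses are not given: they have to be found in the camera images.
- tray: Sloping wooden tray, open on top, fixed on a stand. Origin: on its floor, mid-width, at the inner face of the front (lower) board, 30 mm above the table. x up the slope (15 degrees), y across to the left, z square to the floor. Floor 201 x 114 mm inside; side and rear boards 28 mm high. White marks across the side boards at x = 0, 40, 80, 120 mm.
- lid_seat (a point): Middle of the lid's place, level with the tops of the tray's side boards (28 mm above the floor, 109 mm up the slope from the tray's origin); axes as the tray. The seat lies between raised dark lips 144 mm apart and behind the front board, all 6 mm higher than the seat; the lid has 5 mm play to each side.
- mark1 (a point): Tray floor, mid-width, at the front board: lower edge of the first cracker, which lies flat on the floor.
- mark4 (a point): Tray floor, mid-width, 120 mm up: lower edge of a fourth cracker. Crackers after the first rest by their upper edge on the floor and by their underside on the upper edge of the one below, so lie 10 degrees flatter than the floor, centre 9 mm above the floor and 31 mm up the slope from their mark.
- cracker1: Rectangular tile cracker, golden with darker ribs, 62 x 52 x 7 mm (x, y, z), 22 g. Origin at its centre; z square to its face. Starts flat on the cooling rack with free space all round. 3 or 4 crackers are there, the rest absent. All are alike and go in any order; in the tray the 62 mm length points up the slope.
- cracker2: As cracker1.
- cracker3: As cracker1.
- cracker4: As cracker1.
- rack: Steel wire cooling rack, fixed, 230 x 260 mm, its top 18 mm above the table. Origin under its centre, on the table.
- broken: Broken half cracker, 30 x 52 x 7 mm (x, y, z), 12 g, same look. Origin at its centre. Starts flat on the floor of the tray, its 52 mm width across it.
- tub_in (a point): Middle of the inner floor, 8 mm above the table, of the small round wooden scrap tub (fixed): 110 mm across the rim, 98 mm inside, 70 mm high.
- sign: Price sign: white ring (28 mm outside, 18 mm hole, 16 mm long) hanging on a 6 mm wire, red finger tab on top (24 mm along the wire, 10 thick, 13 to 40 mm above the origin), yellow plate below (50 x 4 mm, down to 55 mm below). 60 g. Origin: centre of the ring, 6 mm below the wire's axis; x along the wire, z up. Slides freely, cannot come off.
- wire_a (a point): On the axis of the wire, at the rear end of its run along the left side of the tray, 8 mm short of the rear stop disc. The wire from wire_a to wire_d is level, 100 mm above the table, 50 mm outside the tray, straight between its two corners.
- wire_b (a point): First corner of the wire: the run from wire_a bends here by 45 degrees towards the front of the tray.
- wire_c (a point): Second corner, by another 45 degrees; from here the wire runs along the front of the tray.
- wire_d (a point): Point on the wire's axis, in front of the middle of the tray, under which the sign's ring hangs when it is against the stop disc (24 mm across, its face 8 mm farther on).
- lid: Lid: clear panel in a dark wooden frame, 210 x 134 x 8 mm (x, y, z), about 280 g, with a black bar handle in the middle of its top (60 mm along x, 14 wide, 8 to 36 mm above the underside). Origin: centre of the underside. Starts flat on the table. On the tray its long side points up the slope.
- soy_bottle: Bystander: dark bottle with a red cap, 60 mm across, 160 mm high, standing.
- tea_tin: Bystander: green tin, 72 mm across, 110 mm high, standing.
- mug: Bystander: blue mug, 76 mm across, 85 mm high, standing.
- glaze_brush: Bystander: brush, 180 mm long, lying.
- oil_pad: Bystander: round grey oiling pad, 72 mm across, 54 mm high.
- timer: Bystander: white kitchen timer, 22 x 70 x 60 mm, standing.

How it is judged:
On the way, in this order (a step that is already met when the one before it is completed fails the run):
1. the broken half cracker lies in the tub (horizontal distance between broken and tub_in below 0.05 m and height (world z) of broken below 0.065 m and linear speed of broken below 0.03 m/s), for 0.2 s.
2. all crackers lie overlapped in the tray, lower edges at the marks from the front board up (((x of cracker1 in the frame of tray between 0.0245 and 0.0405 m and z of cracker1 in the frame of tray between 0.0015 and 0.006 m) or (x of cracker1 in the frame of tray between 0.0635 and 0.0795 m and z of cracker1 in the frame of tray between 0.0064 and 0.0125 m) or (x of cracker1 in the frame of tray between 0.1035 and 0.1195 m and z of cracker1 in the frame of tray between 0.0064 and 0.0125 m) or (x of cracker1 in the frame of tray between 0.1435 and 0.1595 m and z of cracker1 in the frame of tray between 0.0064 and 0.0125 m)) and y of cracker1 in the frame of tray between -0.012 and 0.012 m and angle between the x axis of each of cracker1, cracker2, cracker3, cracker4 and the x axis of tray, either way round below 0.26 rad and angle between the y axis of each of cracker1, cracker2, cracker3, cracker4 and the y axis of tray, either way round below 0.15 rad and linear speed of each of cracker1, cracker2, cracker3, cracker4 below 0.02 m/s and ((x of cracker2 in the frame of tray between 0.0245 and 0.0405 m and z of cracker2 in the frame of tray between 0.0015 and 0.006 m) or (x of cracker2 in the frame of tray between 0.0635 and 0.0795 m and z of cracker2 in the frame of tray between 0.0064 and 0.0125 m) or (x of cracker2 in the frame of tray between 0.1035 and 0.1195 m and z of cracker2 in the frame of tray between 0.0064 and 0.0125 m) or (x of cracker2 in the frame of tray between 0.1435 and 0.1595 m and z of cracker2 in the frame of tray between 0.0064 and 0.0125 m)) and y of cracker2 in the frame of tray between -0.012 and 0.012 m and ((x of cracker3 in the frame of tray between 0.0245 and 0.0405 m and z of cracker3 in the frame of tray between 0.0015 and 0.006 m) or (x of cracker3 in the frame of tray between 0.0635 and 0.0795 m and z of cracker3 in the frame of tray between 0.0064 and 0.0125 m) or (x of cracker3 in the frame of tray between 0.1035 and 0.1195 m and z of cracker3 in the frame of tray between 0.0064 and 0.0125 m) or (x of cracker3 in the frame of tray between 0.1435 and 0.1595 m and z of cracker3 in the frame of tray between 0.0064 and 0.0125 m)) and y of cracker3 in the frame of tray between -0.012 and 0.012 m and ((x of cracker4 in the frame of tray between 0.0245 and 0.0405 m and z of cracker4 in the frame of tray between 0.0015 and 0.006 m) or (x of cracker4 in the frame of tray between 0.0635 and 0.0795 m and z of cracker4 in the frame of tray between 0.0064 and 0.0125 m) or (x of cracker4 in the frame of tray between 0.1035 and 0.1195 m and z of cracker4 in the frame of tray between 0.0064 and 0.0125 m) or (x of cracker4 in the frame of tray between 0.1435 and 0.1595 m and z of cracker4 in the frame of tray between 0.0064 and 0.0125 m)) and y of cracker4 in the frame of tray between -0.012 and 0.012 m), for 0.2 s.
At the end, for the whole second after the job is handed in: Half cracker in the tub; crackers in one overlapping row from the front board, lower edges within 8 mm of the marks, 12 mm of mid-width, 0.15 rad square; sign hanging within 8 mm of its place at the stop; lid flat in its seat (11 mm along, 9 mm across, 0.1 rad); all at rest (all of step 1 and all of step 2 and horizontal distance between sign and wire_d below 0.008 m and angle between sign's own z axis and vertical below 0.3 rad and linear speed of sign below 0.03 m/s and x of lid in the frame of tray between 0.096 and 0.118 m and y of lid in the frame of tray between -0.009 and 0.009 m and z of lid in the frame of tray between 0.0245 and 0.0315 m and angle between the z axis of lid and the z axis of tray, either way round below 0.05 rad and angle between the x axis of lid and the x axis of tray, either way round below 0.1 rad and linear speed of lid below 0.02 m/s); the robot touches nothing.
It fails at once if another thing on the counter is pushed more than 5 cm away or knocked over (distance of any of soy_bottle, tea_tin, mug, glaze_brush, oil_pad, timer from where it was at the start of the episode above 0.05 m or angle between any of soy_bottle, tea_tin, mug, timer's own z axis and vertical above 0.8 rad).
Of cracker1, cracker2, cracker3, cracker4 only 3 to 4 are there at a start; the rules pass over those that are not, and their reading is None.
At some moment in a run one of lid, broken may be knocked a few centimetres aside while the robot is not near it.
Once in a run the grip may slacken for a moment while it holds something.
It also fails if it takes over 208 s, if anything falls off the work surface, if the arm or the gripper's body presses on something with over 40 N, if the wrist force passes 120 N, or if a joint passes its speed limit or range.

## Robot

A 6-joint arm with a two-finger parallel gripper is mounted at the origin on the work surface. World frame = base frame: x ahead of the robot, y to its left, z up, the work surface at z = 0. Lengths are in m, angles in rad, forces in N, time in s.
With the tool pointing down it reaches from about 0.35 to 0.95 m from the base axis. Payload 17.4 kg.
Tool frame: the origin (TCP) lies midway between the tips of the shut fingers; the grasp point (between the pads) lies 19 mm behind it; z points along the fingers, y is the line along which they close (so a half turn about z gives the same grasp; the last joint's range is limited). The gripper opens to 93 mm and grips with 3 to 60 N. Pads are 15 mm wide; open, the fingers measure 128 mm over their backs; the gripper's body (75 mm by 188 mm) begins 65 mm behind the grasp point.
Start: joints at [-1.311, 0.116, 1.442, -0, 1.584, -0.038], TCP at [0.198, -0.645, 0.219] pointing down, gripper open.
Joint ranges: [-2.83, 2.83], [-0.83, 2.19], [0.07, 2.5], [-1.14, 4.28], [0.01, 3], [-2.97, 2.97]. Speed limits (rad/s): [1.89, 1.89, 2.22, 3.14, 3.14, 3.14].

## Interface

Orientations are given as a unit quaternion [x, y, z, w].
In Python, from station import arm gives the robot as it stands. The module is installed in compiled form; this text tells all that it offers. Calls block until the motion is done:
- arm.move_to(position, orientation): joint-space move of the TCP to a pose.
- arm.move_linear(position, orientation=None, v=0.15, max_force=None): straight line of the TCP; orientation=None keeps the orientation; v is the mean speed in m/s. With max_force (N) it stops when the force on the tool has changed by that much, and returns True; else False.
- arm.move_j(angles): joint-space move.
- arm.move_gripper(opening, force=None): finger opening in m; force is the grip in N (None keeps the last); returns when the fingers have stopped.
- arm.sleep(seconds).
- arm.inverse_kinematics(position, orientation): joint angles nearest the present ones, or None.
- arm.sense(): the state.
- arm.get_image(name): name is "side" or "top"; returns (picture, depth): 420x560x3 uint8, blue, green, red; 420x560 float32, m along the optical axis (not along the pixel's ray), 0 where there is no reading.
- arm.camera_model(name): a dict with "vfov" (degrees; the focal length in pixels is half the picture's height over the tangent of half this angle, whatever the lens; pixels are square), "cx", "cy" (the principal point, pixels), "D" ([k1, k2, p1, p2, k3] as OpenCV has them; the pictures are not rectified), "R" (3x3) and "t" (3): a world point X has camera coordinates R X + t. Camera axes: x right, y down, z forward; pixel columns grow to the right and rows downward; lengths in m; the calibration is good to about 2 mm. A picture is of the moment at which its call begins. camera_model takes no time and is no camera call.
A pose or a line that the arm cannot do raises arm.MotionError and nothing moves.
- arm.sign_off(): hands the job in; it is judged then, once.
Trained networks look in the newest picture that a camera, given by its name, has taken for a name from the list of things; names that differ only in an ending like _2 or _b are one class to them, and where a whole thing is asked for, a point or a joint stands for the part that bears it (a point fixed in the world has none). Each returns a list of dicts, best first, with "p" (0 to 1); they miss things now and then, are a little off and sometimes report something else, mostly with a low value. They report only what shows in the picture. A call takes as long as a camera call.
- arm.regions_of(camera, query): "region" (420x560 bool, what is visible of it).
- arm.pinpoint(camera, query): "location" ([x, y, z] in m, in world coordinates, good to about 4 mm: a listed point, or the origin of a listed thing).
The state is a dict: "time": time; "joint_pos": joint angles; "qvel": joint speeds; "joint_efforts": joint torques, N m; "ee_pos": TCP position; "orientation": TCP orientation; "force": force on the tool from outside, world axes, zero at the start; "wrist_torque": the same for the moment, N m; "finger_gap": finger opening in m; "finger_force": force on a finger pad.
Only numpy, scipy, OpenCV 4.12 (cv2) and the standard library are available. Lean on these libraries where they do the work, as an engineer would, in place of code of your own. Each camera call takes 0.05 s, during which the arm holds its last target. There are 200 camera calls.

## Working session

There is one attempt and no reset: what is moved stays moved. The work goes in short steps, each a Python script; the robot and the scene stay as the last script left them, time stands still between calls to the robot, and variables do not carry over. Pictures are saved under pics/ and viewed, at most 14 in all, crops included, and the job is handed in when it is done.

```bash
mkdir -p pics; ls; python3 - <<'E'
from station import arm
import cv2,numpy as np
for n in ("top","side"):
    im,d=arm.get_image(n); cv2.imwrite(f"pics/{n}0.png",im)
    m=arm.camera_model(n); print(n,m["vfov"],m["cx"],m["cy"],m["D"],(-np.array(m["R"]).T@m["t"]).round(3))
    for q in ("tray","lid_seat","mark1","mark4","cracker1","rack","broken","tub_in","sign","wire_a","wire_b","wire_c","wire_d","lid"):
        print(q,[(np.round(r["location"],3).tolist(),round(float(r["p"]),2)) for r in arm.pinpoint(n,q)[:6]])
print(arm.sense()["time"])
E
```

```text
pics
top 50.92036267150438 269.54911081026097 212.69308652678458 [-0.07439361  0.          0.          0.          0.        ] [ 0.499 -0.043  1.435]
tray [([0.496, 0.086, 0.024], 0.98)]
lid_seat [([0.594, 0.077, 0.087], 0.58)]
mark1 [([0.608, 0.073, 0.061], 0.83), ([0.493, 0.088, 0.032], 0.71)]
mark4 [([0.608, 0.073, 0.061], 0.83), ([0.493, 0.088, 0.032], 0.71)]
cracker1 [([0.401, -0.317, 0.022], 0.87), ([0.419, -0.185, 0.022], 0.77), ([0.502, -0.344, 0.021], 0.75), ([0.429, 0.091, 0.098], 0.6), ([0.506, -0.213, 0.019], 0.51)]
rack [([0.453, -0.263, 0.0], 0.95)]
broken [([0.577, 0.069, 0.057], 0.72)]
tub_in [([0.671, -0.221, 0.006], 0.74), ([0.491, 0.089, 0.033], 0.26)]
sign [([0.504, -0.212, 0.023], 0.57), ([0.6, 0.21, 0.091], 0.5), ([0.593, 0.082, 0.088], 0.33)]
wire_a [([0.66, 0.199, 0.099], 0.95), ([0.434, 0.091, 0.097], 0.81), ([0.495, 0.215, 0.102], 0.76), ([0.439, 0.176, 0.099], 0.57), ([0.456, -0.262, -0.003], 0.21)]
wire_b [([0.66, 0.199, 0.099], 0.95), ([0.434, 0.091, 0.097], 0.81), ([0.495, 0.215, 0.102], 0.76), ([0.439, 0.176, 0.099], 0.57), ([0.456, -0.262, -0.003], 0.2
[... 1067 characters left out ...]
([0.399, -0.313, 0.022], 0.46)]
wire_a [([0.435, 0.094, 0.105], 0.98), ([0.492, 0.214, 0.1], 0.78), ([0.662, 0.2, 0.1], 0.67), ([0.44, 0.17, 0.099], 0.58), ([0.359, -0.078, -0.003], 0.44)]
wire_b [([0.435, 0.094, 0.105], 0.98), ([0.492, 0.214, 0.1], 0.78), ([0.662, 0.2, 0.1], 0.67), ([0.44, 0.17, 0.099], 0.58), ([0.359, -0.078, -0.003], 0.44)]
wire_c [([0.435, 0.094, 0.105], 0.98), ([0.492, 0.214, 0.1], 0.78), ([0.662, 0.2, 0.1], 0.67), ([0.44, 0.17, 0.099], 0.58), ([0.359, -0.078, -0.003], 0.44)]
wire_d [([0.435, 0.094, 0.105], 0.98), ([0.492, 0.214, 0.1], 0.78), ([0.662, 0.2, 0.1], 0.67), ([0.44, 0.17, 0.099], 0.58), ([0.359, -0.078, -0.003], 0.44)]
lid [([0.495, 0.367, -0.004], 0.91)]
1.5
```

View pics/top0.png

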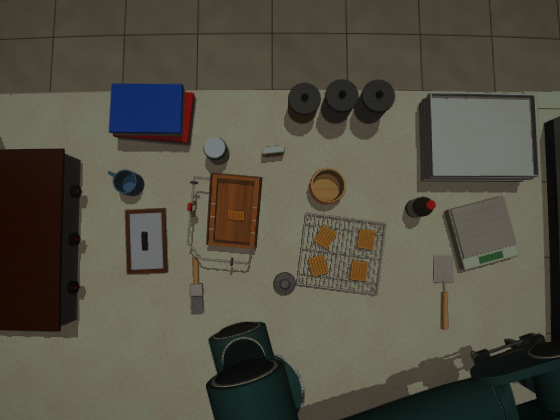

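View pics/side0.png

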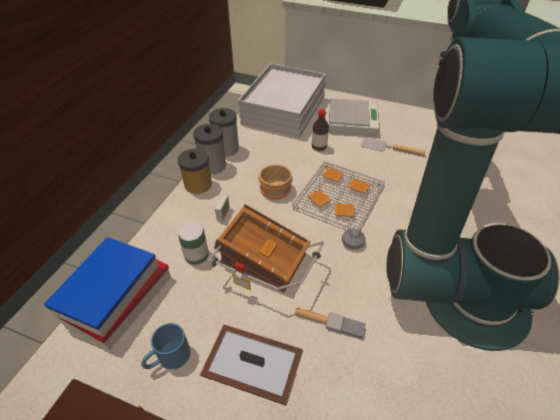

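The top view shows the tray at px (235,212) and four crackers on the rack at (325,238), (366,239), (318,266) and (358,271). The lid is at (146,240), the tub at (327,186) and the sign at (191,207). The networks agree with this. Next I'll measure yaws.

```bash
cat > h.py <<'E'
from station import arm
import cv2,numpy as np
from scipy.spatial.transform import Rotation as Ro
def model(n):
    m=arm.camera_model(n); f=210/np.tan(np.radians(m["vfov"])/2)
    K=np.array([[f,0,m["cx"]],[0,f,m["cy"]],[0,0,1]]); return K,np.array(m["D"]),np.array(m["R"]),np.array(m["t"])
def onplane(n,px,p0,nrm=(0,0,1)):
    "pixels (N,2 col,row) -> world points on the plane through p0"
    K,D,R,t=model(n); u=cv2.undistortPoints(np.float64(px).reshape(-1,1,2),K,D)[:,0]
    r=np.c_[u,np.ones(len(u))]@R; c=-R.T@t; nrm=np.array(nrm)
    return c+r*((np.dot(np.array(p0)-c,nrm)/(r@nrm))[:,None])
def project(n,P):
    K,D,R,t=model(n); return cv2.projectPoints(np.float64(P).reshape(-1,1,3),cv2.Rodrigues(R)[0],t,K,D)[0][:,0]
def rect(n,region,z):
    "best rectangle of a region on height z: centre, long-axis yaw, sizes"
    c=max(cv2.findContours(region.astype(np.uint8),cv2.RETR_EXTERNAL,cv2.CHAIN_APPROX_NONE)[0],key=cv2.contourArea)
    P=onplane(n,c[:,0],(0,0,z))[:,:2]
    (x,y),(w,h),a=cv2.minAreaRect((P*1000).astype(np.float32)); a=np.radians(a)
    if h>w: w,h,a=h,w,a+np.pi/2
    return np.array([x,y])/1000,(a+np.pi/2)%np.pi-np.pi/2,(round(w),round(h))
E
python3 - <<'E'
from h import *
for n in("top","side"):
    im,d=arm.get_image(n)
    for q,z in(("cracker1",.025),("lid",.008),("tray",.08),("tub_in",.07)):
        for r in arm.regions_of(n,q)[:6]:
            c,a,s=rect(n,r["region"],z); print(n,q,round(float(r["p"]),2),c.round(3),round(a,3),s)
    b=(cv2.resize(im[205:305,290:390],(600,600),interpolation=cv2.INTER_CUBIC) if n=="top" else cv2.resize(im[155:240,285:395],None,fx=6,fy=6,interpolation=cv2.INTER_CUBIC))
    cv2.imwrite(f"pics/rack_{n}.png",b)
    if n=="top": cv2.imwrite("pics/tray_top.png",cv2.resize(im[160:285,175:285],None,fx=4.8,fy=4.8,interpolation=cv2.INTER_CUBIC))
E
```

```text
top cracker1 0.86 [ 0.501 -0.344] -0.152 (61, 53)
top cracker1 0.82 [ 0.417 -0.189] 0.263 (63, 52)
top cracker1 0.58 [ 0.398 -0.32 ] -0.133 (61, 53)
top cracker1 0.56 [ 0.509 -0.211] -0.588 (62, 51)
top lid 0.71 [0.494 0.369] 0.057 (212, 141)
top lid 0.31 [ 0.417 -0.191] 0.243 (63, 54)
top tray 0.69 [0.589 0.078] -0.081 (224, 161)
top tray 0.63 [0.776 0.132] 0.786 (85, 71)
top tub_in 0.86 [ 0.668 -0.214] -1.57 (113, 107)
top tub_in 0.54 [0.588 0.082] -0.083 (228, 168)
top tub_in 0.42 [0.594 0.208] 0.012 (34, 22)
top tub_in 0.15 [0.588 0.077] -0.061 (227, 161)
side cracker1 0.81 [ 0.415 -0.182] 0.273 (64, 63)
side cracker1 0.71 [ 0.4   -0.309] -0.207 (60, 55)
side cracker1 0.67 [ 0.508 -0.204] -0.529 (61, 51)
side cracker1 0.51 [ 0.497 -0.335] -0.111 (66, 59)
side lid 0.79 [0.496 0.372] 0.054 (211, 136)
side lid 0.52 [0.615 0.029] -0.25 (289, 201)
side tray 0.8 [0.59  0.082] -0.23 (257, 182)
side tub_in 0.79 [ 0.657 -0.183] -1.198 (162, 113)
side tub_in 0.17 [ 0.356 -0.032] -1.201 (70, 67)
```

View pics/rack_top.png

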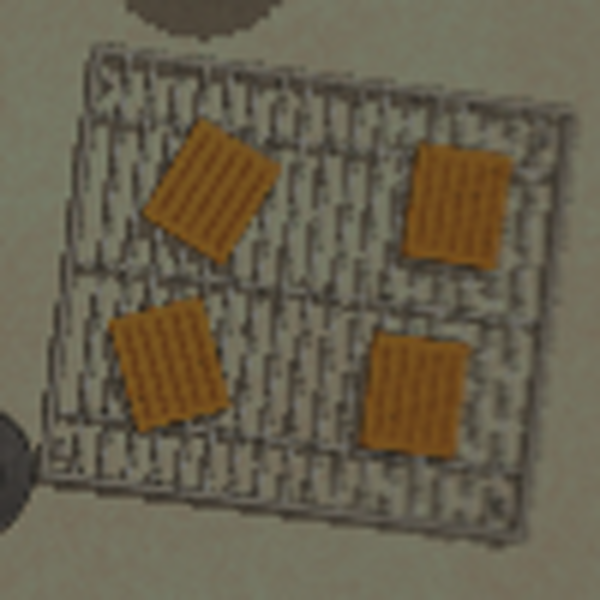

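View pics/tray_top.png

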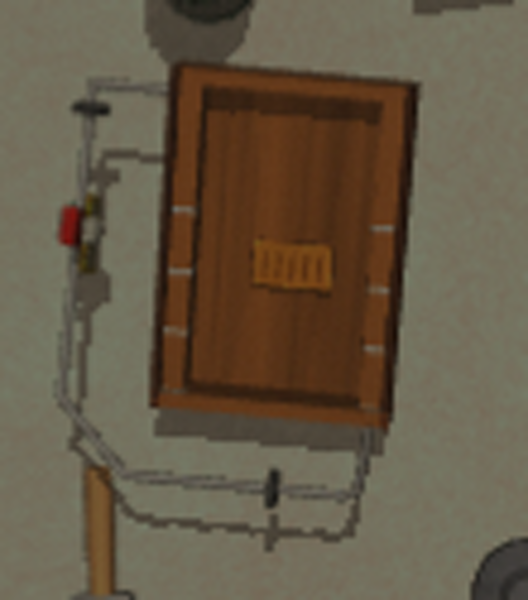

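The rack crop confirms four crackers with ribs along their 62 mm axis, matching the yaws from the regions. The tray crop shows the white marks at about (183,209)–(172,391) on the left board and (383,229)–(370,408) on the right. I'll fit the tray pose to those marks.

```bash
python3 - <<'E'
from h import *
from scipy.optimize import least_squares
L=np.array([(172,391),(174,331),(180,271),(183,209)]);Rr=np.array([(370,408),(373,349),(379,290),(383,229)])
px=np.r_[L,Rr]/4.8+[175,160]-.4
def T(p): return Ro.from_euler("ZY",[p[2],-np.radians(15)])
def f(p):
    P=np.array([[x,s*p[3],.028] for s in(1,-1) for x in(0,.04,.08,.12)])
    return (project("top",T(p).apply(P)+[p[0],p[1],.03])-px).ravel()
s=least_squares(f,[.494,.088,-.09,.063]); print(s.x.round(4),(s.fun.round(1)))
w=project("top",[[.66,.199,.1],[.4935,.2145,.1],[.4395,.173,.1],[.4345,.0925,.1]]); print(((w-[175,160])*4.8).round())
p=s.x; 
for n,P in dict(a=(.661,.1995),b=(.4935,.2145),c=(.4395,.173),d=(.4345,.0925)).items():
    v=np.array(P)-p[:2]; c,q=np.cos(p[2]),np.sin(p[2]); print(n,(c*v[0]+q*v[1]).round(4),(-q*v[0]+c*v[1]).round(4))
E
```

```text
[ 0.4948  0.0848 -0.0907  0.0645] [-0.1 -0.1  0.3  0.  -0.2 -0.  -0.   0.2 -0.2  0.2  0.2  0.1 -0.1 -0.2
  0.1 -0.2]
[[ 86. 126.]
 [ 58. 389.]
 [123. 475.]
 [250. 483.]]
a 0.1551 0.1293
b -0.0131 0.1291
c -0.0631 0.0828
d -0.0608 0.0022
```

```bash
cat >> h.py <<'E'
TR=Ro.from_euler("ZY",[-.0907,-np.radians(15)]); TO=np.array([.4948,.0857,.03])
def tray(p): return TR.apply(p)+TO
def untray(p): return TR.inv().apply(np.array(p)-TO)
def quat(close,normal=(0,0,1)):
    "tool orientation: fingers close along `close`, tool z = -normal; the flip with the smaller wrist turn"
    z=-np.array(normal,float); y=np.array(close,float); y-=z*(y@z); y/=np.linalg.norm(y)
    return [Ro.from_matrix(np.c_[np.cross(s*y,z),s*y,z]).as_quat() for s in(1,-1)]
def pick(pos,qs):
    c=[(abs(j[5]),i) for i,q in enumerate(qs) if (j:=arm.inverse_kinematics(list(pos),list(q))) is not None]
    return list(qs[min(c)[1]])
def st(tag=""):
    s=arm.sense(); print(tag,"t",round(s["time"],1),"ee",np.round(s["ee_pos"],4),"gap",round(s["finger_gap"],4),"ff",np.round(s["finger_force"],1),"F",np.round(s["force"],1),flush=True); return s
E
python3 - <<'E'
from h import *
N=TR.apply([0,0,1])
arm.get_image("top"); B=[]
for r in arm.regions_of("top","broken")[:3]:
    ys,xs=np.nonzero(r["region"]); P=onplane("top",[[xs.mean(),ys.mean()]],tray([0,0,.007]),N)[0]; print(r["p"],len(xs),untray(P).round(4))
for r in arm.pinpoint("top","broken")[:2]: print("pp",r["p"],untray(r["location"]).round(4))
for nm,p,qs in(("broken",tray([.085,-.009,.0]),quat(TR.apply([1,0,0]),N)),("tub",[.669,-.217,.05],quat([1,0,0])),("cr",tray([.031,0,0]),quat(TR.apply([0,1,0]),N)),("cr4",tray([.151,0,0]),quat(TR.apply([0,1,0]),N)),("rack",[.417,-.188,.019],quat([0,1,0])),("lid",[.494,.369,.012],quat([0,1,0])),("signA",[.6,.207,.11],quat([0,1,0])),("signD",[.434,.09,.11],quat([1,0,0]))):
    print(nm,[np.round(j,2) if (j:=arm.inverse_kinematics(list(p),list(q))) is not None else None for q in qs])
E
```

```text
0.54 162 [ 0.0867 -0.0067  0.007 ]
pp 0.59 [-0.0319  0.2814 -0.023 ]
pp 0.52 [ 0.0849 -0.0102  0.003 ]
broken [array([ 0.1 , -0.16,  2.  , -0.06,  1.04,  0.22]), array([ 0.1 , -0.16,  2.  , -0.06,  1.04, -2.93])]
tub [array([-0.35,  0.27,  1.55, -0.  ,  1.33, -0.35]), array([-0.35,  0.27,  1.55, -0.  ,  1.33,  2.79])]
cr [array([ 0.14, -0.26,  2.11, -0.07,  1.03, -1.31]), array([ 0.14, -0.26,  2.11, -0.07,  1.03,  1.83])]
cr4 [array([ 0.1 , -0.03,  1.85, -0.06,  1.06, -1.36]), array([ 0.1 , -0.03,  1.85, -0.06,  1.06,  1.78])]
rack [array([-0.48, -0.24,  2.12, -0.  ,  1.27, -2.05]), array([-0.48, -0.24,  2.12, -0.  ,  1.27,  1.09])]
lid [array([ 0.6 ,  0.12,  1.78, -0.  ,  1.24, -0.97]), array([ 0.6 ,  0.12,  1.78, -0.  ,  1.24,  2.17])]
signA [array([ 0.29,  0.08,  1.66, -0.  ,  1.4 , -1.28]), array([ 0.29,  0.08,  1.66, -0.  ,  1.4 ,  1.86])]
signD [array([ 0.15, -0.36,  2.05, -0.  ,  1.45,  0.15]), None]
```

```bash
python3 - <<'E'
from h import *
N=TR.apply([0,0,1]); P=lambda z: list(tray([.086,-.008,z]))
q=pick(P(0),quat(TR.apply([1,0,0]),N))
arm.move_gripper(.05,force=12)
arm.move_to(P(.15),q); st("above")
arm.move_linear(P(.02),v=.15)
print(arm.move_linear(P(-.004),v=.03,max_force=5)); s=st("down"); print(untray(s["ee_pos"]).round(4))
e=np.array(s["ee_pos"])+.0015*N; arm.move_linear(list(e),v=.03)
arm.move_gripper(0.0,force=12); st("grip")
arm.move_linear(P(.14),v=.2); st("up")
qt=pick([.669,-.217,.2],quat([1,0,0]))
arm.move_to([.669,-.217,.17],qt); st("tub")
arm.move_linear([.669,-.217,.05],v=.15)
arm.move_gripper(.048); arm.move_linear([.669,-.217,.2],v=.25); st("done")
arm.move_to([.5,-.35,.3],pick([.5,-.35,.3],quat([0,1,0])))
im,_=arm.get_image("top"); cv2.imwrite("pics/a1.png",cv2.resize(im[150:300,170:400],None,fx=3.4,fy=3.4))
for r in arm.pinpoint("top","broken")[:3]: print(r)
E
```

```text
above t 5.8 ee [0.5383 0.0732 0.1971] gap 0.0501 ff 0.0 F [-0.3 -0.4  0.3]
True
down t 7.5 ee [0.5766 0.0702 0.0523] gap 0.0499 ff 3.7 F [-3.6  0.6  7.6]
[ 0.0858 -0.008   0.0001]
grip t 8.2 ee [0.5762 0.0702 0.0537] gap 0.0297 ff 12.0 F [-0.5 -0.   0.3]
up t 9.0 ee [0.5404 0.0734 0.186 ] gap 0.03 ff 12.0 F [-0.7  0.  -1.1]
tub t 10.2 ee [ 0.669  -0.2159  0.1702] gap 0.0298 ff 12.0 F [-0.1  1.1 -0.4]
done t 12.5 ee [ 0.6686 -0.2168  0.1981] gap 0.048 ff 0.0 F [-0.2 -0.1 -1.4]
{'location': [0.6739, -0.2184, 0.0145], 'p': 0.65}
{'location': [0.3539, 0.2005, -0.0064], 'p': 0.49}
```

```bash
cat >> h.py <<'E'
CR=dict(A=(.500,-.3445,-.145),B=(.4175,-.188,.263),C=(.401,-.3175,-.145),D=(.507,-.2115,-.58))
def grab(c,z=.0195):
    x,y,a=c; q=list(quat([-np.sin(a),np.cos(a),0])[1])
    arm.move_gripper(.08,force=14); arm.move_to([x,y,.12],q)
    arm.move_linear([x,y,z+.015],v=.2); h=arm.move_linear([x,y,z],v=.05,max_force=10); s=st(f"rack hit={h}")
    arm.move_gripper(0,force=14); arm.move_linear([x,y,.13],v=.2); return st("lifted")["finger_gap"]
def lay(i,dx=0,dy=0):
    "lay the held cracker at mark i (0..3)"
    rel=Ro.from_euler("y",0 if i==0 else 10,degrees=True); n=TR.apply(rel.apply([0,0,1]))
    q=list(quat(TR.apply([0,1,0]),n)[1]); x=.04*i+(.0325 if i==0 else .0315)+dx
    P=lambda z: list(tray([x,dy,z]))
    arm.move_to(P(.12),q); s=st("over tray")
    if s["finger_gap"]<.045: return False
    z=.002 if i==0 else .0072
    arm.move_linear(P(z+.02),v=.2); h=arm.move_linear(P(z-.002),v=.03,max_force=3); s=st(f"laid hit={h}"); print(untray(s["ee_pos"]).round(4))
    arm.move_gripper(.062); arm.move_linear(P(.12),v=.2); return True
E
python3 - <<'E'
from h import *
for i,k in enumerate("BD"):
    if grab(CR[k])<.045 or not lay(i): print("LOST",k); break
arm.move_to([.5,-.35,.3],list(quat([0,1,0])[1]))
im,_=arm.get_image("top"); cv2.imwrite("pics/a2.png",cv2.resize(im[160:285,175:285],None,fx=4.8,fy=4.8,interpolation=cv2.INTER_CUBIC))
for n in("top","side"):
    if n=="side": arm.get_image(n)
    for r in arm.pinpoint(n,"cracker1")[:6]: print(n,round(r["p"],2),np.round(r["location"],3),untray(r["location"]).round(4))
E
```

```text
rack hit=False t 16.5 ee [ 0.4175 -0.188   0.0195] gap 0.08 ff 0.0 F [ 0.4 -0.7 -0.2]
lifted t 17.8 ee [ 0.4171 -0.1878  0.1287] gap 0.0518 ff 14.0 F [-0.1  0.2 -0.3]
over tray t 18.9 ee [0.4949 0.0851 0.1535] gap 0.0516 ff 14.0 F [ 0.1 -0.8  0.1]
laid hit=True t 20.2 ee [0.5256 0.0829 0.0387] gap 0.0521 ff 14.0 F [1.5 1.  2.1]
[0.0321 0.     0.0004]
rack hit=False t 24.1 ee [ 0.5069 -0.2115  0.0194] gap 0.0799 ff 0.0 F [-0.1 -0.2  0.1]
lifted t 25.4 ee [ 0.5066 -0.2113  0.1287] gap 0.0516 ff 14.0 F [-0.3  1.   0.3]
over tray t 26.5 ee [0.5327 0.0814 0.1639] gap 0.0519 ff 14.0 F [ 0.3  0.4 -0.6]
laid hit=True t 27.8 ee [0.5616 0.0796 0.0549] gap 0.0518 ff 14.0 F [-1.1 -0.9  2.5]
[ 0.0712 -0.      0.0066]
top 0.81 [0.557 0.075 0.054] [ 0.0673 -0.0046  0.0073]
top 0.69 [ 0.402 -0.321  0.019] [-0.0564 -0.4135  0.004 ]
top 0.65 [ 0.501 -0.347  0.022] [ 0.0422 -0.4305 -0.0196]
top 0.54 [0.529 0.084 0.042] [0.0358 0.001  0.0026]
top 0.52 [ 0.354  0.201 -0.004] [-0.1542  0.1024  0.0063]
top 0.45 [0.492 0.21  0.1  ] [0.0047 0.123  0.0715]
side 0.66 [0.523 0.084 0.042] [0.0308 0.0004 0.0043]
side 0.64 [ 0.401 -0.315  0.022] [-0.0572 -0.4073  0.0069]
side 0.61 [0.563 0.081 0.052] [0.0718 0.0018 0.004 ]
side 0.5 [ 0.503 -0.345  0.026] [ 0.0445 -0.4279 -0.0158]
```

View pics/a2.png

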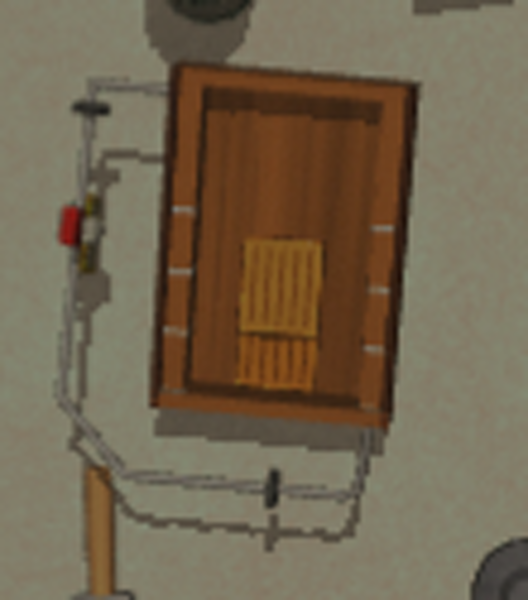

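The picture shows both crackers overlapped and square. The second's lower edge is at about row 335, on the 40 mm mark line. Two more to go.

```bash
python3 - <<'E'
from h import *
for i,k in((2,"A"),(3,"C")):
    if grab(CR[k])<.045 or not lay(i): print("LOST",k); break
arm.move_to([.5,-.35,.3],list(quat([0,1,0])[1]))
im,_=arm.get_image("top"); cv2.imwrite("pics/a3.png",cv2.resize(im[160:285,175:285],None,fx=4.8,fy=4.8,interpolation=cv2.INTER_CUBIC))
for n in("top","side"):
    if n=="side": arm.get_image(n)
    for r in arm.pinpoint(n,"cracker1")[:6]: print(n,round(r["p"],2),np.round(r["location"],3),untray(r["location"]).round(4))
for q in("sign","wire_d"):
    print(q,[(round(r["p"],2),np.round(r["location"],3)) for r in arm.pinpoint("side",q)[:4]])
E
```

```text
rack hit=False t 33.1 ee [ 0.4999 -0.3445  0.0194] gap 0.0799 ff 0.0 F [-1.3  1.2  0.4]
lifted t 34.4 ee [ 0.4996 -0.3442  0.1286] gap 0.0519 ff 14.0 F [ 0.3 -0.4 -0.7]
over tray t 36.0 ee [0.5712 0.0779 0.1745] gap 0.0517 ff 14.0 F [ 0.8 -0.4 -0.3]
laid hit=True t 37.2 ee [0.6001 0.0761 0.0652] gap 0.0519 ff 14.0 F [ 0.4 -0.1  3.2]
[ 0.1112 -0.      0.0066]
rack hit=False t 41.5 ee [ 0.4009 -0.3175  0.0194] gap 0.0799 ff 0.0 F [-0.8  0.4  0. ]
lifted t 42.8 ee [ 0.4007 -0.3172  0.1288] gap 0.0516 ff 14.0 F [-0.7  0.2 -0.7]
over tray t 44.5 ee [0.6095 0.0743 0.1849] gap 0.0518 ff 14.0 F [-0.6 -0.3 -0.1]
laid hit=True t 45.7 ee [0.6386 0.0726 0.0755] gap 0.0518 ff 14.0 F [ 0.5 -0.2  2.7]
[ 0.1512 -0.      0.0066]
top 0.7 [0.638 0.068 0.077] [ 0.1515 -0.005   0.008 ]
top 0.65 [0.6   0.071 0.064] [ 0.1115 -0.0049  0.0054]
top 0.56 [0.527 0.082 0.042] [ 0.034  -0.0013  0.0031]
top 0.46 [0.558 0.076 0.055] [ 0.0682 -0.0037  0.0074]
side 0.81 [0.599 0.077 0.07 ] [0.1117 0.0008 0.0115]
side 0.81 [0.638 0.076 0.077] [0.1506 0.0037 0.0085]
side 0.78 [0.524 0.085 0.042] [0.0307 0.0021 0.0037]
side 0.49 [0.563 0.078 0.055] [ 0.0729 -0.0015  0.006 ]
sign [(0.83, array([0.599, 0.208, 0.091]))]
wire_d [(0.85, array([0.662, 0.196, 0.103])), (0.66, array([0.493, 0.213, 0.103])), (0.66, array([0.439, 0.173, 0.101])), (0.59, array([0.493, 0.088, 0.028]))]
```

View pics/a3.png

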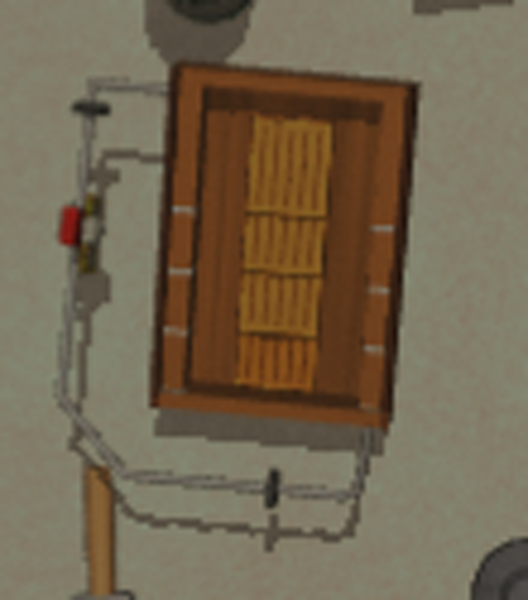

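All four crackers lie on their marks (rows ~385, 333, 272, 213) and square. Now the sign.

```bash
cat > sign.py <<'E'
from h import *
Y=-.0907; R2=Ro.from_euler("z",Y)
def W(x,y,z): return R2.apply([x,y,0])+[TO[0],TO[1],z]
def ori(tr):  # travel direction in the tray's level frame -> tool
    d=R2.apply([tr[0],tr[1],0]); return list(quat(np.cross(d,[0,0,1]),)[1])
E
python3 - <<'E'
from sign import *
im,_=arm.get_image("top"); m=(im[:,:,2]>120)&(im[:,:,1]<60); m[:,:180]=0; m[:,205:]=0; m[:185]=0; m[225:]=0
ys,xs=np.nonzero(m); p=onplane("top",[[xs.mean(),ys.mean()]],(0,0,.134))[0]; print(len(xs),xs.mean(),ys.mean(),p.round(4))
l=R2.inv().apply(p-[TO[0],TO[1],0]); print("level tray frame",l.round(4))
for r in arm.pinpoint("top","sign")[:3]: print(r["p"],R2.inv().apply(np.array(r["location"])-[TO[0],TO[1],0]).round(4))
for d in([-1,0],[0,-1]): print(Ro.from_quat(ori(d)).as_matrix()[:,1].round(2), np.round(arm.inverse_kinematics(list(W(-.062,0,.115)),ori(d)),2))
E
```

```text
15 188.86666666666667 205.8 [0.5978 0.2039 0.134 ]
level tray frame [0.0919 0.1271 0.134 ]
0.61 [0.0934 0.1296 0.0946]
[-0.09 -1.    0.  ] [ 0.15 -0.37  2.05 -0.    1.46  1.81]
[ 1.   -0.09  0.  ] [ 0.15 -0.37  2.05 -0.    1.46  0.24]
```

```bash
python3 - <<'E'
from sign import *
zt=.112; q=ori([-1,0]); x0,y0=.0927,.1285
arm.move_gripper(.045,force=15)
arm.move_to(list(W(x0,y0,.2)),q); arm.move_linear(list(W(x0,y0,zt)),v=.1,max_force=8); st("at tab")
arm.move_gripper(0,force=15); st("grip")
zc=zt+.004
arm.move_linear(list(W(x0,y0,zc)),v=.05)
a,b,c,d=map(np.array,([x0,.129],[-.0135,.129],[-.0625,.082],[-.0625,0.]))
pts=[]
u=lambda v:v/np.linalg.norm(v)
def bez(p,k,n,r=.014):
    p0=k-u(k-p)*r; p2=k+u(n-k)*r
    for t in np.linspace(0,1,6): pts.append(((1-t)**2*p0+2*t*(1-t)*k+t*t*p2, (1-t)*u(k-p)+t*u(n-k)))
bez(a,b,c); bez(b,c,d); pts.append((d+[0,.012],np.array([0,-1.])))
for p,t in pts:
    h=arm.move_linear(list(W(*p,zc)),ori(u(t)),v=.08,max_force=20); s=arm.sense()
    print(p.round(3),h,np.round(s["force"],1),round(s["finger_gap"],4))
    if h: break
st("near d")
E
```

```text
at tab t 52.6 ee [0.5991 0.2054 0.1128] gap 0.0452 ff 0.0 F [-0.4  0.6  0. ]
grip t 53.2 ee [0.5988 0.2052 0.112 ] gap 0.0105 ff 15.0 F [ 0.3 -0.7  1.3]
[0.001 0.129] False [-0.   0.5 -1. ] 0.01
[-0.005  0.129] False [ 0.4  0.2 -0.8] 0.0101
[-0.01   0.127] False [ 0.2 -0.3 -0.2] 0.0097
[-0.015  0.126] False [ 0.   0.  -0.5] 0.0101
[-0.019  0.123] False [-0.1  1.  -0.3] 0.01
[-0.024  0.119] False [-0.3 -0.1 -1.2] 0.0096
[-0.052  0.092] False [ 0.3 -0.7  0.1] 0.01
[-0.056  0.088] False [ 0.3  0.2 -0.3] 0.0101
[-0.059  0.083] False [ 0.1  0.3 -0.8] 0.0096
[-0.061  0.079] False [ 0.5 -0.8 -1.2] 0.0097
[-0.062  0.073] False [ 0.4 -0.4 -0.2] 0.0096
[-0.062  0.068] False [ 0.2  0.7 -1.3] 0.01
[-0.062  0.012] False [-0.7 -0.2 -0.7] 0.0098
near d t 59.3 ee [0.4337 0.1034 0.1161] gap 0.0098 ff 15.0 F [-0.7 -0.2 -0.7]
```

```bash
python3 - <<'E'
from sign import *
h=arm.move_linear(list(W(-.0625,-.012,.116)),ori([0,-1]),v=.025,max_force=4); s=st(f"stop hit={h}")
e=np.array(s["ee_pos"]); print(R2.inv().apply(e-TO).round(4))
arm.move_linear(list(e-[0,0,.004]),v=.03)
arm.move_gripper(.03); arm.move_linear(list(e+[0,0,.08]),v=.2)
arm.move_to([.5,-.3,.3],list(quat([0,1,0])[1]))
for n in("top","side"):
    im,_=arm.get_image(n)
    for k in("sign","lid"):
        print(n,k,[(round(r["p"],2),np.round(r["location"],3)) for r in arm.pinpoint(n,k)[:2]])
    for r in arm.regions_of(n,"lid")[:2]: print(rect(n,r["region"],.008),r["p"])
    cv2.imwrite(f"pics/s_{n}.png",cv2.resize(im[140:300,100:300],None,fx=3.7,fy=3.7,interpolation=cv2.INTER_CUBIC) if n=="top" else cv2.resize(im[190:400,170:380],None,fx=2.8,fy=2.8,interpolation=cv2.INTER_CUBIC))
E
```

```text
stop hit=True t 59.8 ee [0.433  0.0971 0.1158] gap 0.01 ff 15.0 F [1.5 3.3 0.6]
[-0.0626  0.0057  0.0858]
top sign [(0.72, array([0.602, 0.075, 0.068])), (0.59, array([0.437, 0.094, 0.095]))]
top lid [(0.96, array([ 0.494,  0.37 , -0.002]))]
(array([0.49411206, 0.36762738]), np.float64(0.051919161850124684), (212, 138)) 0.79
side sign [(0.45, array([0.527, 0.08 , 0.041])), (0.29, array([0.434, 0.098, 0.098]))]
side lid [(0.87, array([ 0.493,  0.366, -0.   ])), (0.21, array([0.525, 0.083, 0.042]))]
(array([0.49546445, 0.37066849]), np.float64(0.04392811397274654), (213, 141)) 0.91
```

View pics/s_top.png

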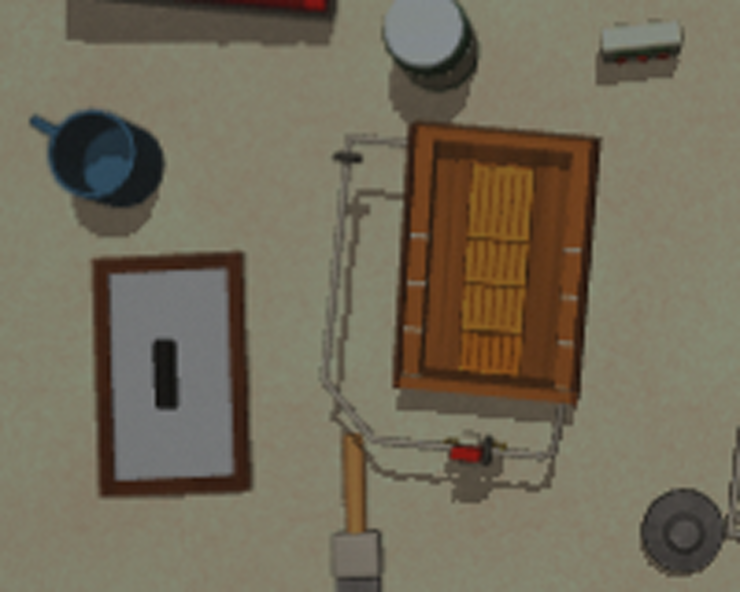

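View pics/s_side.png

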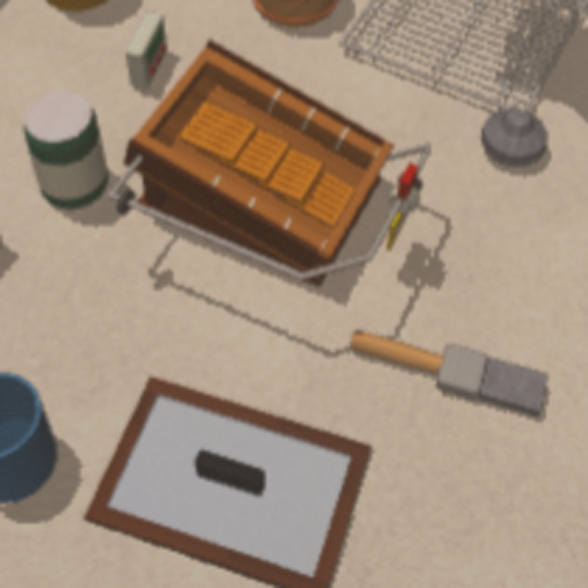

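The top crop shows the sign's red tab at (465,453), just left of the stop disc at (487,450). The lid is untouched at (170,375). Contact came about 5 mm before where I expected it, so I'll regrip the sign hanging and press a bit harder to make sure it is at the stop.

```bash
python3 - <<'E'
from sign import *
def red():
    im,_=arm.get_image("top"); m=(im[:,:,2].astype(int)>im[:,:,1]+70); m[:255]=0; m[275:]=0; m[:,:205]=0; m[:,245:]=0
    ys,xs=np.nonzero(m); p=onplane("top",[[xs.mean(),ys.mean()]],(0,0,.134))[0]; print("red",len(xs),R2.inv().apply(p-TO).round(4))
red()
x,y=-.0625,.0057; q=ori([0,-1])
arm.move_gripper(.04,force=15); arm.move_to(list(W(x,y,.2)),q); arm.move_linear(list(W(x,y,.112)),v=.1,max_force=8)
arm.move_gripper(0,force=15); s=st("grip")
for F in(6,12):
    h=arm.move_linear(list(W(x,y-.014,.112)),q,v=.02,max_force=F); s=st(f"push {F} {h}"); print(R2.inv().apply(np.array(s["ee_pos"])-TO).round(4))
e=np.array(s["ee_pos"]); arm.move_gripper(.03); arm.move_linear(list(e+[0,0,.08]),v=.2)
arm.move_to([.55,.35,.25],list(quat([-.05,1,0])[0])); 
red()
E
```

```text
red 22 [-0.0637  0.0033  0.104 ]
grip t 66.8 ee [0.4331 0.097  0.1121] gap 0.0098 ff 15.0 F [-0.6  0.3  1.4]
push 6 True t 67.0 ee [0.4331 0.0968 0.1121] gap 0.01 ff 15.0 F [0.6 2.3 3.3]
[-0.0625  0.0055  0.0821]
push 12 False t 67.8 ee [0.4319 0.0839 0.1122] gap 0.0098 ff 15.0 F [0.8 9.8 3.4]
[-0.0624 -0.0075  0.0822]
red 22 [-0.0649  0.0048  0.104 ]
```

```bash
python3 - <<'E'
from sign import *
print("disc",R2.inv().apply(onplane("top",[[487/3.7+99.6,450/3.7+139.6]],(0,0,.1))[0]-TO).round(4))
arm.get_image("top"); print([np.round(r["location"],3) for r in arm.pinpoint("top","lid")[:1]])
x,y,a=.494,.3685,.051; q=list(quat([-np.sin(a),np.cos(a),0])[0])
arm.move_gripper(.04,force=50); arm.move_to([x,y,.1],q)
arm.move_linear([x,y,.03],v=.15); print(arm.move_linear([x,y,.0125],v=.04,max_force=8)); s=st("at handle"); zo=s["ee_pos"][2]
arm.move_gripper(0,force=50); st("grip")
arm.move_linear([x,y,.26],v=.15); s=st("lift")
N=TR.apply([0,0,1]); qt=list(quat(TR.apply([0,1,0]),N)[0]); P=lambda z: list(tray([.109,0,.028+z+zo]))
arm.move_to(P(.09),qt); s=st("over")
im,_=arm.get_image("side"); cv2.imwrite("pics/l1.png",im)
im,_=arm.get_image("top"); 
for r in arm.regions_of("top","lid")[:1]: print(r["p"],rect("top",r["region"],.18))
print(zo)
E
```

```text
disc [-0.0613 -0.0112  0.07  ]
[array([ 0.495,  0.369, -0.002])]
False
at handle t 72.6 ee [0.4939 0.3685 0.0124] gap 0.04 ff 0.0 F [ 0.1  0.3 -0.2]
grip t 73.2 ee [0.494  0.3686 0.0126] gap 0.0138 ff 50.0 F [-0.2  0.5  1.1]
lift t 75.0 ee [0.4939 0.3684 0.259 ] gap 0.0136 ff 50.0 F [-0.4  0.1 -2.2]
over t 76.1 ee [0.5662 0.0801 0.1847] gap 0.0136 ff 50.0 F [ 0.7  0.2 -3.1]
0.6 (array([0.62441565, 0.07471869]), np.float64(1.4905379726037236), (140, 101))
0.012429561562443462
```

View pics/l1.png

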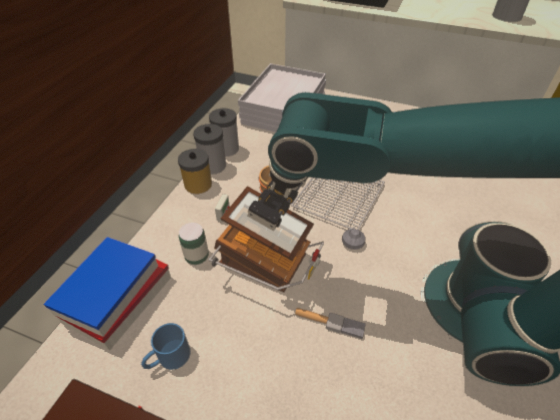

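The side view shows the lid held level with the tray (about (268,225)), handle gripped at its middle. Lowering it.

```bash
python3 - <<'E'
from sign import *
zo=.0124; P=lambda z: list(tray([.109,0,.028+z+zo]))
arm.move_linear(P(.02),v=.12); h=arm.move_linear(P(-.003),v=.03,max_force=5); s=st(f"down {h}"); print(untray(s["ee_pos"]).round(4))
arm.move_gripper(.04); st("rel"); arm.move_linear(P(.1),v=.2)
arm.move_to([.5,-.3,.3],list(quat([0,1,0])[1]))
for n in("top","side"):
    im,_=arm.get_image(n)
    print(n,"lid",[(round(r["p"],2),untray(r["location"]).round(4)) for r in arm.pinpoint(n,"lid")[:2]])
    for k in("sign","wire_d"): print(k,[(round(r["p"],2),R2.inv().apply(np.array(r["location"])-TO).round(4)) for r in arm.pinpoint(n,k)[:6]])
    c=im[155:285,180:280] if n=="top" else im[200:300,205:335]
    cv2.imwrite(f"pics/f_{n}.png",cv2.resize(c,None,fx=4.6,fy=4.6,interpolation=cv2.INTER_CUBIC))
E
```

```text
down True t 77.7 ee [0.589  0.0771 0.097 ] gap 0.0137 ff 50.0 F [-2.  -0.4  4.5]
[ 0.1088 -0.      0.0402]
rel t 78.3 ee [0.5885 0.077  0.0963] gap 0.0403 ff 0.0 F [ 0.1 -0.1 -0.3]
top lid [(0.74, array([ 0.1078, -0.0009,  0.0301]))]
sign [(0.43, array([-0.06  ,  0.008 ,  0.0628]))]
wire_d [(0.95, array([-0.0665,  0.0817,  0.0704])), (0.91, array([-0.0624,  0.0005,  0.068 ])), (0.86, array([-0.0149,  0.1277,  0.071 ]))]
side lid [(0.56, array([ 0.1088, -0.0017,  0.0299])), (0.5, array([ 0.1465, -0.5799, -0.0746]))]
sign [(0.54, array([-0.0616,  0.0072,  0.0612]))]
wire_d [(0.96, array([0.156 , 0.1261, 0.0715])), (0.93, array([-0.0617,  0.0025,  0.0717])), (0.78, array([-0.0128,  0.129 ,  0.073 ])), (0.74, array([-0.0595,  0.0814,  0.0702])), (0.62, array([-0.008 , -0.3521, -0.0313]))]
```

View pics/f_top.png

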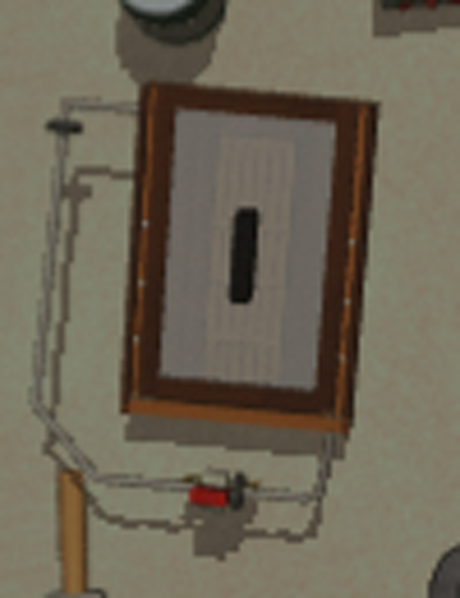

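View pics/f_side.png

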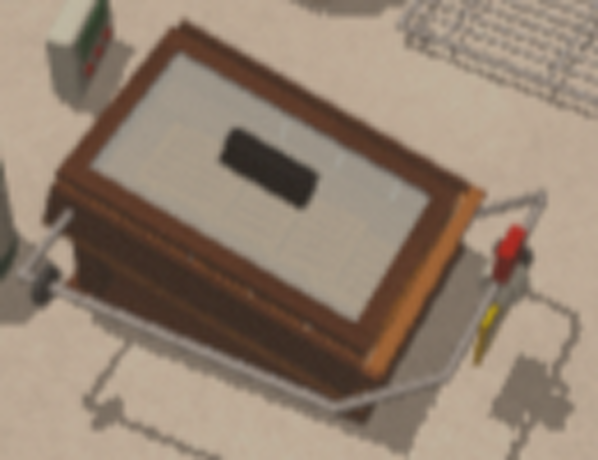

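The lid is seated squarely, with its frame between the lips in both views. The sign's ring at (213,480) in the top crop may be a few mm short of the disc at (237,490). I'll nudge the tab from behind with shut fingers, which also measures where the stop is.

```bash
python3 - <<'E'
from sign import *
x=-.0625; q=ori([0,-1]); loc=lambda s: R2.inv().apply(np.array(s["ee_pos"])-TO).round(4)
arm.move_gripper(0,force=10); arm.move_to(list(W(x,.042,.2)),q); arm.move_linear(list(W(x,.042,.113)),v=.12,max_force=8)
h=arm.move_linear(list(W(x,.008,.113)),q,v=.02,max_force=3); s=st(f"push {h}"); print(loc(s),"sign y ~",loc(s)[1]-.0195)
e=np.array(s["ee_pos"]); arm.sleep(.3); im,_=arm.get_image("side"); cv2.imwrite("pics/p_side.png",cv2.resize(im[225:300,285:345],None,fx=8,fy=8,interpolation=cv2.INTER_CUBIC))
b=R2.apply([0,.02,0]); arm.move_linear(list(e+b),v=.03); arm.move_linear(list(e+b+[0,0,.1]),v=.2)
arm.move_to([.5,-.3,.3],list(quat([0,1,0])[1])); arm.sleep(.5)
for n in("top","side"):
    im,_=arm.get_image(n); print([(round(r["p"],2),R2.inv().apply(np.array(r["location"])-TO).round(4)) for r in arm.pinpoint(n,"sign")[:3]])
cv2.imwrite("pics/p2_side.png",cv2.resize(im[225:300,285:345],None,fx=8,fy=8,interpolation=cv2.INTER_CUBIC))
E
```

```text
push True t 85.6 ee [0.4348 0.1164 0.1131] gap 0.0004 ff 2.4 F [-0.6  4.1  1.6]
[-0.0625  0.0251  0.0831] sign y ~ 0.005600000000000001
[(0.41, array([-0.0606,  0.0054,  0.0633])), (0.25, array([-0.0139,  0.1251,  0.0722]))]
[(0.62, array([-0.0098, -0.3526, -0.0302])), (0.56, array([-0.0623,  0.0093,  0.0625]))]
```

View pics/p2_side.png

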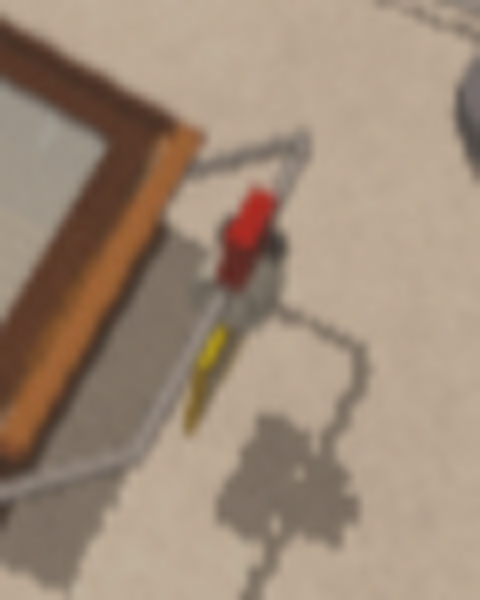

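```bash
python3 - <<'E'
from sign import *
im,_=arm.get_image("top"); im=im.astype(int)
m=(im[:,:,2]>im[:,:,1]+70); m[:255]=0; m[275:]=0; m[:,:205]=0; m[:,245:]=0
ys,xs=np.nonzero(m); c=[(xs.min()+xs.max())/2,ys.mean()]
print("red",len(xs),xs.min(),xs.max(),[R2.inv().apply(onplane("top",[k],(0,0,.134))[0]-TO).round(4) for k in([xs.mean(),ys.mean()],c)])
y=(np.minimum(im[:,:,2],im[:,:,1])>im[:,:,0]+30)&(im[:,:,1]>60); y[:250]=0;y[278:]=0;y[:,:210]=0;y[:,:][:,250:]=0
ys,xs=np.nonzero(y); print("yellow",list(zip(xs,ys)))
for yy in(.0295,-.0195,.0055): print(project("top",W(-.0625,yy,.08)).round(1))
for k in("sign",):
    for r in arm.regions_of("top",k)[:2]: ys,xs=np.nonzero(r["region"]); print(r["p"],xs.min(),xs.max(),ys.min(),ys.max())
print([(round(r["p"],2),np.round(r["location"],3)) for r in arm.pinpoint("top","broken")[:2]], arm.sense()["time"])
E
```

```text
red 23 222 229 [array([-0.0657,  0.0025,  0.104 ]), array([-0.0656,  0.0022,  0.104 ])]
yellow []
[[218.6 260. ]]
[[234.5 261.5]]
[[226.4 260.8]]
0.59 318 334 182 190
0.55 222 230 257 265
[(0.57, array([ 0.67 , -0.222,  0.014]))] 89.95
```

```bash
python3 -c "
from station import arm
print(arm.sign_off())"
```

```text
the job is handed in; nothing more can be done
None
```

I handed the job in at about 90 s; `sign_off()` gave no verdict. The half cracker is in the tub, all four crackers overlap on their marks, the lid is seated squarely, and the sign is at its stop, about 4 mm from its nominal place (8 mm allowed), probably because its tab meets the disc first.

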